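# Hold a spread spring clip around a squared-up bundle of lacquer sample plates

### The arm

A 6-joint arm with a two-finger parallel gripper is mounted at the origin on the work surface. World frame = base frame: x ahead of the robot, y to its left, z up, the work surface at z = 0. Lengths are in m, angles in rad, forces in N, time in s.
With the tool pointing down it reaches from about 0.325 to 0.9 m from the base axis. Payload 6.1 kg.
Tool frame: the origin (TCP) lies at the very end of the fingers, on their centre line; the grasp point (between the pads) lies 19 mm behind it (manip.hold_point_z is the distance from the TCP to the grasp point, in m); z points along the fingers, y is the line along which they close (so a half turn about z gives the same grasp; the last joint's range is limited). The gripper opens to 87 mm and grips with 3 to 60 N. Pads are 19 mm wide; open, the fingers measure 117 mm over their backs; the gripper's body (75 mm by 190 mm) begins 51 mm behind the grasp point.
Start: joints at [1.142, 0.22, 1.526, -0, 1.395, -0.126], TCP at [0.186, 0.597, 0.223] pointing down, gripper open.
Joint ranges: [-2.98, 2.98], [-0.91, 2.08], [0.09, 2.57], [-1.24, 4.39], [0.2, 2.65], [-2.68, 2.68]. Speed limits (rad/s): [2.57, 2.57, 3.01, 3.14, 3.14, 3.14].

### API

Orientations are given as [roll, pitch, yaw] about the fixed x, y, z axes, in that order (R = Rz(yaw) Ry(pitch) Rx(roll)).
In Python, from plant import manip gives the robot as it stands. The module is installed in compiled form; this text tells all that it offers.
- The arm moves only by the shell command python3 -m handwheel 'ROWS' [OPENING] [FORCE]. ROWS is JSON, a list of rows, each a list of 4 numbers: the shift along the tool's x, y, z in m, then the turn about the tool's z in degrees. In form: [[x, y, z, yaw], ...]. A call has 1 to 5 rows; each row shifts and turns the commanded pose from where the row before left it, along the tool's axes as they then stand; what a row does not reach is not made up. A row lasts 1/10 s, in which the tool goes at most 50 mm and 8.59 degrees, less where a joint would pass 70% of its speed; a pose out of reach is approached as far as the arm can. A call is refused whole if a number of a shift passes 0.05 or a number of a turn 8.59, either way. A call with a gripper value outside its range is refused whole. OPENING is the opening, from 0 (shut) to 1 (fully open), set as the call begins (- or left out, the last holds). The fingers move at their own pace and stop on an object; FORCE is the grip in N (left out, the last holds). Time passes only in rows, so rows that do not move let the fingers close. It gives the time, the measured TCP pose, the force, the opening and the grip force at its end, in the units of the state.
- manip.get_obs(): the state, without advancing time (a new reading comes with each control period).
- manip.read_camera(name): name is "side" or "top" or "wrist"; returns the picture (400x640x3 uint8, red, green, blue); there is no depth.
- manip.camera_model(name): a dict with "mtx" (3x3 intrinsics, pixels), "R" (3x3) and "t" (3): a world point X has camera coordinates R X + t. Camera axes: x right, y down, z forward; pixel columns grow to the right and rows downward; lengths in m; the calibration is good to about 2 mm. A picture is of the moment at which its call begins: read the wrist's pose just before it. camera_model takes no time and is no camera call; for the wrist camera it gives the pose at the moment of the call.
- manip.hand_in(): hands the job in; it is judged then, once.
The state is a dict: "clock": time; "qpos": joint angles; "dq": joint speeds; "tau": joint torques, N m; "tcp_pos": TCP position; "eef_rot": TCP orientation; "contact_force": force on the tool from outside, world axes, zero at the start; "moment": the same for the moment, N m; "opening": opening from 0.0 (shut) to 1.0 (fully open); "finger_force": force on a finger pad.
Only numpy, scipy, OpenCV 4.12 (cv2) and the standard library are available. Lean on these libraries where they do the work, as an engineer would, in place of code of your own. Each camera call takes 0.05 s, during which the arm holds its last target. There are 200 camera calls.

### The job

First tap or push the free ends of the three staggered sample plates until all are snug against the stand's end stop. Then squeeze the spring clip's handles to spread it, lift it off its slat and lower it, still spread wide, over the middle of the plates' top edge, a jaw tip clearly below the edge on each side, touching neither plates nor stand. Finish while still holding it there, squeezed and gaping; leave the bowl, jar and brush undisturbed.

Things in the scene. Friction and masses are not known exactly. Their poses are not given: they have to be found in the camera images.
- stand: Fixed pale wooden stand, base 70 (x) by 150 (y -89 to +61) by 8 mm high. Slot along its y, 13.2 mm wide, floor at z = 8 mm, two walls 6 mm thick, tops at z = 38 mm, y -40 to +55 mm; open at the top and -y end. End stop (darker) at the +y end: inner face y = +55 mm, 6 thick, 40 wide, top z = 83 mm. Origin: underside, below the plates' home centre; z up, x across the slot.
- edge (a point): Point on the stand's frame: middle of the top edge of the plate bundle when the plates are home (x = 0, y = 0, z = 83 mm in the stand's frame, same axes).
- clip: Loose sprung clip of steel with blue jaw pads, like a big clothes-peg, 70 g, 98 mm tall, 36 mm wide (y). Origin: its pivot, 64 mm above the table at the start; handles up, jaws down. x: the way it opens and its handles are squeezed. It starts clamped on the rest's slat, tips 52 mm below the pivot; jaws bulge 18 mm either side. Its frame is fixed to its -x side arm.
- clip_grip (a point): Clip's mid-plane, 34 mm above the pivot, where to squeeze. Handles: flat plates, at the start leaning out 0.3 rad each, 8 to 46 mm above the pivot (56 mm over the outsides at the top, 48 mm here); squeezed fully, parallel, 12 to 52 mm above it, 26 mm over the outsides. It takes 5 N at first, 8 N fully spread. The point moves with the -x arm.
- clip_arm (a joint): The clip's opening angle, rad: 0 clamped on the 6 mm slat (start), -0.12 shut on nothing, 0.60 fully spread (end stop): then the tips are 36 mm apart, 49 mm below the pivot. A spring always closes it.
- tip_a (a point): Lower inner edge of the clip's -x side jaw pad, middle of its width.
- tip_b (a point): Lower inner edge of the clip's +x side jaw pad, middle of its width.
- rest: Fixed wooden rest for the clip: base 80 (x) by 120 (y) by 12 mm, origin in the middle of its underside, and an upright slat 6 mm thick in x, 100 mm long in y, top at 40 mm. The clip is clamped across the slat, jaw tips on the base, its axes parallel to the rest's.
- plate_red: Red lacquer plate (-x side of the slot), loose, 40 g, standing on edge on the slot floor: 4 mm thick (x), 110 mm long (y), 75 mm high (z), axes parallel to the stand's. Origin: middle of its lower edge. Free end at y = -55 mm, home end at y = +55 mm in its own frame; it starts 6 to 28 mm short of the stop and slides easily along the slot.
- plate_red_center (a point): Centre of the red plate, 37.5 mm above its lower edge. Home at x = -4 mm (give or take 1), y = 0, z = 45.5 mm in the stand's frame.
- plate_black: Black lacquer plate (middle of the slot), loose, 40 g, standing on edge on the slot floor: 4 mm thick (x), 110 mm long (y), 75 mm high (z), axes parallel to the stand's. Origin: middle of its lower edge. Free end at y = -55 mm, home end at y = +55 mm in its own frame; it starts 6 to 28 mm short of the stop and slides easily along the slot.
- plate_black_center (a point): Centre of the black plate, 37.5 mm above its lower edge. Home at x = 0 mm (give or take 1), y = 0, z = 45.5 mm in the stand's frame.
- plate_ochre: Ochre lacquer plate (+x side of the slot), loose, 40 g, standing on edge on the slot floor: 4 mm thick (x), 110 mm long (y), 75 mm high (z), axes parallel to the stand's. Origin: middle of its lower edge. Free end at y = -55 mm, home end at y = +55 mm in its own frame; it starts 6 to 28 mm short of the stop and slides easily along the slot.
- plate_ochre_center (a point): Centre of the ochre plate, 37.5 mm above its lower edge. Home at x = 4 mm (give or take 1), y = 0, z = 45.5 mm in the stand's frame.
- bowl: Loose black lacquer bowl, 116 mm across, 62 mm high; origin underneath its middle. Leave alone.
- jar: Loose amber jar with a black cap, 60 mm across, 75 mm high; origin underneath its middle. Leave alone.
- brush: Loose brush lying on the table, about 200 mm long; origin underneath its middle. Leave alone.
Things that resemble listed ones, but are neither listed nor needed, are in the scene too. Of the things like the clip, leave any that is yellow; of the rest the larger one is meant.

How it is judged:
On the way, in this order (a step that is already met when the one before it is completed fails the run):
1. all three plates upright in the slot and home against the end stop (within 3 mm) (y of each of plate_red_center, plate_black_center, plate_ochre_center in the frame of stand above -0.003 m and z of each of plate_red_center, plate_black_center, plate_ochre_center in the frame of stand below 0.052 m and angle between each of plate_red, plate_black, plate_ochre's own z axis and vertical below 0.15 rad), for 0.2 s.
2. the clip, squeezed open, is lifted clear of its slat (height (world z) of clip above 0.11 m and value of joint clip_arm above 0.25 rad and contact force between the fingers and clip above 1 N and contact force between clip and rest below 0.2 N), for 0.2 s.
At the end, for the whole second after the job is handed in: Plates upright, within 3 mm of the stop; fingers hold the clip still, open over 0.35 rad, tips on either side (over 8 mm from mid-plane), 5 to 38 mm below the top edge, within 25 mm of its middle; clip touches no plate, stand or rest (all of step 1 and value of joint clip_arm above 0.35 rad and ((x of tip_a in the frame of stand below -0.008 m and x of tip_b in the frame of stand above 0.008 m) or (x of tip_b in the frame of stand below -0.008 m and x of tip_a in the frame of stand above 0.008 m)) and z of tip_a in the frame of stand between 0.045 and 0.078 m and y of tip_a in the frame of stand between -0.025 and 0.025 m and z of tip_b in the frame of stand between 0.045 and 0.078 m and y of tip_b in the frame of stand between -0.025 and 0.025 m and contact force between the fingers and clip above 1 N and contact force between clip and plate_red below 0.2 N and contact force between clip and plate_black below 0.2 N and contact force between clip and plate_ochre below 0.2 N and contact force between clip and stand below 0.2 N and contact force between clip and rest below 0.2 N and linear speed of clip below 0.03 m/s); the arm keeps its last pose, push and grip.
It fails at once if the bowl is disturbed (moved more than 20 mm) (distance of bowl from where it was at the start of the episode above 0.02 m).
It fails at once if the jar is disturbed (moved more than 20 mm) (distance of jar from where it was at the start of the episode above 0.02 m).
It fails at once if the brush is disturbed (moved more than 20 mm) (distance of brush from where it was at the start of the episode above 0.02 m).
It also fails if it takes over 54 s, if anything falls off the work surface, if the arm or the gripper's body presses on something with over 40 N, if the wrist force passes 120 N, or if a joint passes its speed limit or range.

## Working session

There is one attempt and no reset: what is moved stays moved. The work goes in short steps, Python scripts to look and compute and a shell command to move; the robot and the scene stay as the last step left them, time stands still between calls to the robot, and variables do not carry over. Pictures are saved under pics/ and viewed, at most 12 in all, crops included, and the job is handed in when it is done.

```bash
mkdir -p pics; cat > h.py <<'E'
import numpy as np,cv2
from plant import manip
def ray(name,u,v,z,m=None):
    m=m or manip.camera_model(name);R=np.array(m["R"]);t=np.array(m["t"]);c=-R.T@t
    d=R.T@np.linalg.inv(m["mtx"])@np.array([u,v,1.]);return c+d*(z-c[2])/d[2]
def proj(name,P,m=None):
    m=m or manip.camera_model(name);p=np.array(m["mtx"])@(np.array(m["R"])@np.array(P)+m["t"]);return p[:2]/p[2]
def snap(name,fn):
    i=manip.read_camera(name);cv2.imwrite("pics/"+fn,i[:,:,::-1]);return i
E
python3 - <<'E'
from h import *
o=manip.get_obs();print(o)
for n in("top","side","wrist"):
    m=manip.camera_model(n);print(n,np.round(-np.array(m["R"]).T@m["t"],3),np.round(m["mtx"],0).tolist());snap(n,n+"0.png")
E
```

```text
{'clock': 0.0, 'qpos': array([ 1.14190937e+00,  2.21245404e-01,  1.52763315e+00,  1.54902334e-05,
        1.39464408e+00, -1.26104626e-01]), 'dq': array([ 0.0005834 ,  0.0005068 , -0.00039489,  0.00021197,  0.0016326 ,
        0.00080416]), 'tau': array([-3.04883957e-03, -4.94617653e+01, -3.87369847e+01,  6.96709240e-02,
        5.71379950e-02, -1.53392293e-04]), 'tcp_pos': array([0.18610462, 0.59600562, 0.22141362]), 'eef_rot': array([-3.13967992e+00, -2.57858368e-04,  2.83880735e+00]), 'contact_force': array([ 0.6909274 , -0.03158743, -0.26132853]), 'moment': array([-0.01387052, -0.00808096,  0.00581896]), 'finger_force': 0.0, 'opening': 0.9924990366974045}
top [ 0.439 -0.015  1.091] [[376.0, 0.0, 310.0], [0.0, 376.0, 196.0], [0.0, 0.0, 1.0]]
side [ 0.289 -0.665  0.773] [[410.0, 0.0, 315.0], [0.0, 410.0, 198.0], [0.0, 0.0, 1.0]]
wrist [0.109 0.619 0.384] [[335.0, 0.0, 315.0], [0.0, 335.0, 204.0], [0.0, 0.0, 1.0]]
```

View pics/top0.png

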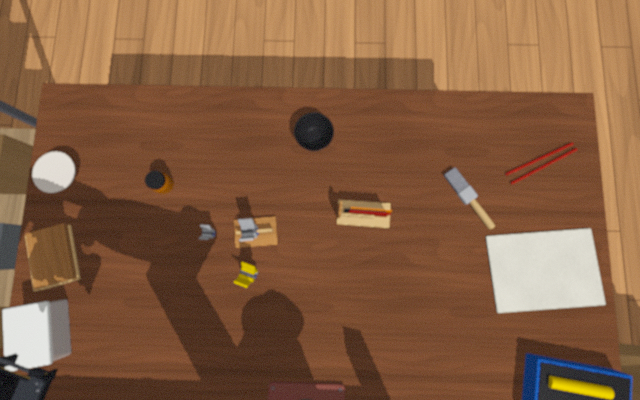

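View pics/side0.png

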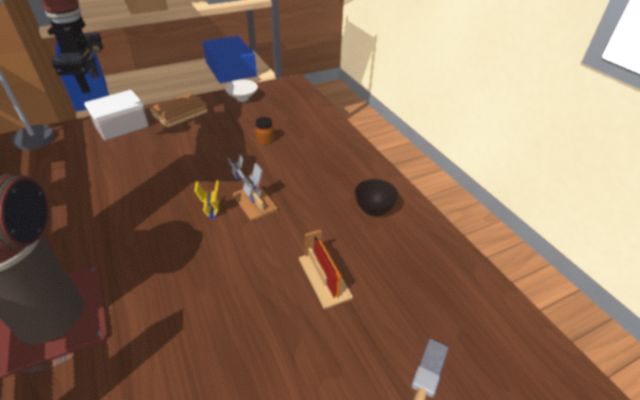

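Top view: the stand is at about (364,213), with its dark end stop at the left (world +y). The rest with the steel clip is at (256,232). A smaller grey clip is at (207,232) and a yellow one at (246,274). The bowl, jar and brush are at (314,131), (157,181) and (468,197).

```bash
python3 - <<'E'
from h import *
for n,u,v,z in[("stand+y end",338,213,.03),("stand -y end",391,214,.01),("rest c",256,232,.012),("clip top",248,228,.1),("small",207,232,.04),("bowl",314,131,.05),("jar",156,181,.075),("brush",468,197,.01),("yellow",246,274,.05)]:
    print(n,np.round(ray("top",u,v,z),3))
i=cv2.imread("pics/top0.png")[150:300,140:420];cv2.imwrite("pics/c0.png",cv2.resize(i[30:110],None,fx=2.85,fy=2.85,interpolation=3))
o=manip.get_obs();m=manip.camera_model("wrist");R=np.array(m["R"]);print(R.round(2))
E
```

```text
stand+y end [ 0.563 -0.077  0.03 ]
stand -y end [ 0.567 -0.231  0.01 ]
rest c [0.505 0.155 0.012]
clip top [0.509 0.163 0.1  ]
small [0.499 0.288 0.04 ]
bowl [ 0.797 -0.003  0.05 ]
jar [0.634 0.43  0.075]
brush [ 0.622 -0.453  0.01 ]
yellow [0.388 0.171 0.05 ]
[[ 0.3   0.95 -0.  ]
 [ 0.91 -0.28  0.29]
 [ 0.28 -0.09 -0.96]]
```

View pics/c0.png

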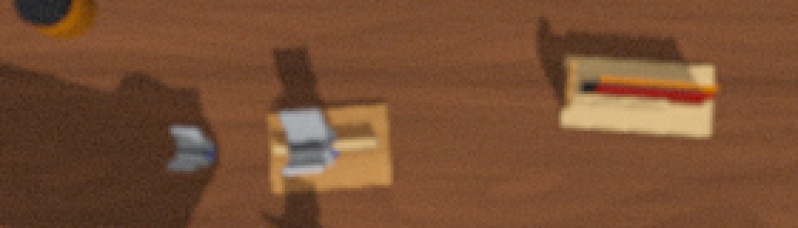

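```bash
python3 -m handwheel '[[-0.03,0,-0.01,8],[-0.03,0,-0.01,8],[-0.03,0,0,8],[-0.03,0,0,8],[-0.03,0,0,8]]' 1
python3 -m handwheel '[[-0.04,0,0,8],[-0.04,0,0,8],[-0.04,0,0,8],[-0.04,0,0,8.5],[-0.04,0,0,0]]'
```

```text
clock: 0.65
tcp_pos: [0.3102, 0.5149, 0.2421]
eef_rot: [-3.141, 0.0, 2.135]
contact_force: [0.8, 1.2, 0.1]
opening: 1.002
finger_force: 0.0
clock: 1.15
tcp_pos: [0.3655, 0.3261, 0.2422]
eef_rot: [-3.142, 0.0, 1.569]
contact_force: [0.7, -0.1, 0.7]
opening: 1.001
finger_force: 0.0
```

```bash
python3 -m handwheel '[[-0.035,0.035,0,0],[-0.035,0.035,0,0],[-0.035,0.035,0,0],[-0.02,0.035,0,0],[0,0,0,0]]'
python3 - <<'E'
from h import *
import pickle
m=manip.camera_model("wrist");i=snap("wrist","w_rest.png");pickle.dump(m,open("m_rest.pkl","wb"))
E
python3 -m handwheel '[[-0.05,0.01,0,0],[-0.05,0.01,0,0],[-0.05,0.01,0,0],[-0.05,0.01,0,0],[-0.05,0.01,0,0]]'
python3 -m handwheel '[[-0.05,0.01,0,0],[-0.05,0,0,0],[0,0,0,0]]' 0 10
python3 - <<'E'
from h import *
import pickle
m=manip.camera_model("wrist");i=snap("wrist","w_stand.png");pickle.dump(m,open("m_stand.pkl","wb"))
E
```

```text
clock: 1.65
tcp_pos: [0.5086, 0.1999, 0.2421]
eef_rot: [3.141, 0.001, 1.568]
contact_force: [-0.6, -0.3, -0.4]
opening: 1.001
finger_force: 0.0
clock: 2.2
tcp_pos: [0.5546, -0.0422, 0.2426]
eef_rot: [-3.142, -0.001, 1.575]
contact_force: [1.1, 0.2, 0.3]
opening: 1.001
finger_force: 0.0
clock: 2.5
tcp_pos: [0.5644, -0.1453, 0.2421]
eef_rot: [-3.141, 0.002, 1.569]
contact_force: [-0.4, 0.3, 1.0]
opening: 0.814
finger_force: 0.0
```

View pics/w_rest.png

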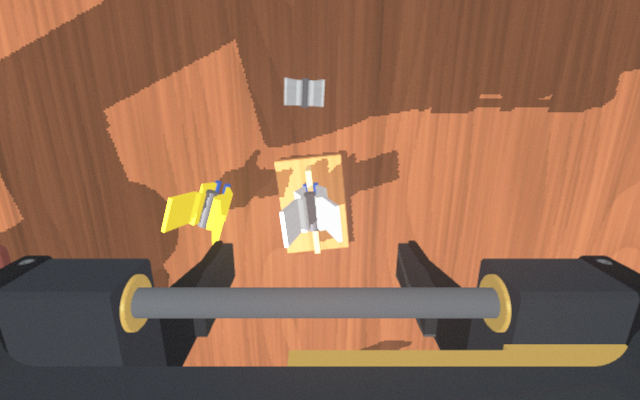

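View pics/w_stand.png

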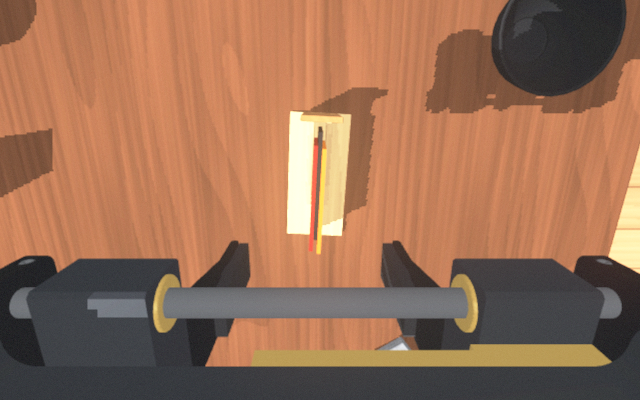

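Rest picture: the steel clip sits at about (311,212), its handles from x=280 to 346. The rest base spans (275,162) to (348,252), and the slat ends are at (310,172) and (317,250). Stand picture: base corners near (290,112), (351,115), (342,236) and (287,234). The plate free ends are near (313,250), and the dark stop is at (321,117).

```bash
python3 - <<'E'
from h import *
import pickle
ms=pickle.load(open("m_stand.pkl","rb"));mr=pickle.load(open("m_rest.pkl","rb"))
i=cv2.imread("pics/w_stand.png");h=cv2.cvtColor(i,cv2.COLOR_BGR2HSV)
# pale base: strong G relative (table reddish)
b,g,r=[i[:,:,k].astype(int) for k in range(3)]
hue=h[:,:,0]
for v in(135,150,170,190,210,225,230,240): print(v,[(u,*i[v,u]) for u in (284,288,292,300,330,338,342,346,350)][:0], "hue",hue[v,280:360:3].tolist())
mask=((hue>=15)&(hue<=32)&(h[:,:,2]>110)).astype(np.uint8);mask[:100]=0;mask[242:]=0;mask[:,:270]=0;mask[:,370:]=0
mask=cv2.morphologyEx(mask,cv2.MORPH_CLOSE,np.ones((9,9)))
c=max(cv2.findContours(mask,0,2)[0],key=cv2.contourArea);print("stand approx",cv2.approxPolyDP(c,4,True)[:,0].tolist())
w=[ray("wrist",*p,.008,ms) for p in c[:,0].astype(float)]
L=[np.array([q for p,q in zip(c[:,0],w) if 140<p[1]<228 and s*(p[0]-318)>0])[:,:2] for s in(-1,1)]
for l in L:
    k=np.polyfit(l[:,1],l[:,0],1);print("edge slope",k,np.abs(np.polyval(k,l[:,1])-l[:,0]).max())
for n,lo,hi in(("red",[0,150,90],[6,255,255]),):pass
big=lambda p,x0,x1,y0,y1,fn:cv2.imwrite(fn,cv2.resize(p[y0:y1,x0:x1],None,fx=4,fy=4,interpolation=2))
j=cv2.imread("pics/w_rest.png")
cv2.imwrite("pics/z.png",np.hstack([cv2.resize(i[105:255,270:370],None,fx=4,fy=4),cv2.resize(j[150:300,265:365],None,fx=4,fy=4)]))
E
```

```text
135 [] hue [12, 12, 11, 27, 30, 30, 30, 30, 29, 30, 29, 25, 22, 11, 16, 19, 19, 19, 20, 20, 22, 21, 21, 16, 12, 12, 11]
150 [] hue [11, 12, 11, 26, 30, 30, 30, 30, 30, 30, 28, 12, 4, 12, 18, 25, 18, 19, 21, 20, 22, 21, 21, 12, 11, 11, 11]
170 [] hue [12, 11, 12, 29, 30, 30, 30, 30, 30, 29, 29, 5, 5, 11, 25, 21, 19, 21, 21, 21, 21, 21, 17, 11, 11, 11, 12]
190 [] hue [12, 12, 11, 30, 30, 30, 30, 30, 30, 29, 27, 5, 9, 12, 25, 19, 20, 21, 21, 21, 20, 21, 12, 12, 11, 12, 12]
210 [] hue [12, 11, 11, 30, 30, 30, 30, 30, 30, 30, 27, 4, 11, 21, 24, 21, 21, 21, 21, 20, 20, 17, 12, 12, 11, 11, 11]
225 [] hue [11, 12, 12, 30, 30, 30, 30, 30, 30, 30, 11, 4, 10, 25, 26, 28, 30, 30, 29, 29, 30, 11, 12, 11, 11, 11, 11]
230 [] hue [12, 11, 15, 30, 30, 30, 30, 30, 30, 30, 6, 4, 10, 25, 29, 30, 30, 30, 29, 29, 30, 12, 11, 11, 11, 11, 12]
240 [] hue [12, 11, 11, 11, 12, 11, 12, 12, 11, 12, 3, 7, 11, 25, 12, 12, 11, 11, 11, 11, 11, 11, 11, 11, 11, 11, 11]
stand approx [[290, 111], [286, 232], [316, 234], [317, 241], [322, 235], [341, 235], [350, 114]]
edge slope [0.05153562 0.53929584] 0.0006119693152680794
edge slope [0.04907523 0.60871361] 0.0007372148448591131
```

View pics/z.png

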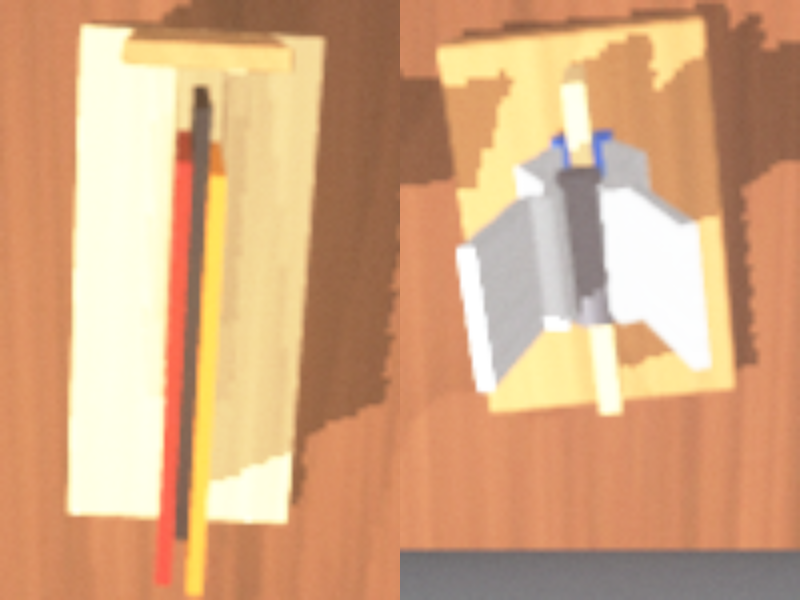

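```bash
python3 - <<'E'
from h import *
import pickle
ms=pickle.load(open("m_stand.pkl","rb"));mr=pickle.load(open("m_rest.pkl","rb"))
P=lambda m,u,v,z:ray("wrist",u,v,z,m)[:2]
f=lambda *a:print(*[np.round(x,4) for x in a])
a,b=P(ms,286.7,233.7,.008),P(ms,342,235.8,.008);f("base -y",a,b,np.linalg.norm(a-b))
s1,s2=P(ms,301,115,.083),P(ms,343,117,.083);f("stop top inner?",s1,s2,np.linalg.norm(s1-s2))
y=np.array([.05,1]);y/=np.linalg.norm(y);H=(a+b)/2+.089*y;f("home from -y",H,"from stop outer",(s1+s2)/2-.061*y)
for n,u,v in(("red",310.5,250.5),("blk",315,239.5),("och",319,253.5)): f(n,(P(ms,u,v,.083)-H)@y)
t,e=P(mr,309,171.2,.04),P(mr,317.3,253,.04);f("slat",t,e,np.linalg.norm(t-e))
l,r=P(mr,283.7,229.5,.11),P(mr,340.5,224.2,.11);f("handles",l,r,np.linalg.norm(l-r),(l+r)/2)
q=(t+e)/2; d=(t-e)/np.linalg.norm(t-e);c=(l+r)/2;f("clip along",(c-q)@d,"onslat",q+d*((c-q)@d),d)
E
```

```text
Traceback (most recent call last):
numpy._core._exceptions._UFuncNoLoopError: ufunc 'multiply' did not contain a loop with signature matching types (dtype('<U7'), dtype('float64')) -> None
```

```bash
cat > meas.py <<'E'
from h import *
import pickle
ms=pickle.load(open("m_stand.pkl","rb"));mr=pickle.load(open("m_rest.pkl","rb"))
P=lambda m,u,v,z:ray("wrist",u,v,z,m)[:2]
f=lambda *a:print(*[x if isinstance(x,str) else np.round(x,4) for x in a])
a,b=P(ms,286.7,233.7,.008),P(ms,342,235.8,.008);f("base -y",a,b,np.linalg.norm(a-b))
s1,s2=P(ms,301,115,.083),P(ms,343,117,.083);f("stop outer top",s1,s2,np.linalg.norm(s1-s2))
y=np.array([.05,1]);y/=np.linalg.norm(y);H=(a+b)/2+.089*y;f("home from -y",H,"from stop outer",(s1+s2)/2-.061*y)
for n,u,v in(("red",310.5,250.5),("blk",315,239.5),("och",319,253.5)): f(n,(P(ms,u,v,.083)-H)@y)
t,e=P(mr,309,171.2,.04),P(mr,317.3,253,.04);f("slat",t,e,np.linalg.norm(t-e))
l,r=P(mr,283.7,229.5,.11),P(mr,340.5,224.2,.11);f("handles",l,r,np.linalg.norm(l-r),(l+r)/2)
q=(t+e)/2; d=(t-e)/np.linalg.norm(t-e);c=(l+r)/2;f("clip along",(c-q)@d,"onslat",q+d*((c-q)@d),d)
E
python3 meas.py
```

```text
base -y [ 0.528  -0.2278] [ 0.5985 -0.2308] 0.0706
stop outer top [ 0.5514 -0.0784] [ 0.5904 -0.0803] 0.0391
home from -y [ 0.5677 -0.1404] from stop outer [ 0.5679 -0.1402]
red -0.076
blk -0.0633
och -0.079
slat [0.5021 0.2051] [0.5112 0.1059] 0.0996
handles [0.479  0.1636] [0.5325 0.1688] 0.0537 [0.5058 0.1662]
clip along 0.0108 onslat [0.5057 0.1662] [-0.0922  0.9957]
```

```bash
python3 -m handwheel '[[0,0,0,2.8],[-0.04,0.003,0.01,0],[-0.04,0,0.02,0],[-0.03,0,0.04,0],[0,0,0.04,0]]' 0 10
python3 -m handwheel '[[0,0,0.04,0],[0,0,0.04,0],[0,0,0.017,0],[0,0,0,0]]'
```

```text
clock: 3.05
tcp_pos: [0.5637, -0.2524, 0.1326]
eef_rot: [3.139, 0.002, 1.524]
contact_force: [-0.7, -0.6, -0.9]
opening: 0.307
finger_force: 0.0
clock: 3.45
tcp_pos: [0.5611, -0.2477, 0.0326]
eef_rot: [-3.136, -0.003, 1.526]
contact_force: [-0.7, 0.8, -0.5]
opening: 0.023
finger_force: 0.0
```

```bash
python3 -m handwheel '[[0,0,0,0],[0.008,0,0,0],[0.008,0,0,0],[0.008,0,0,0],[0.008,0,0,0]]'; python3 -m handwheel '[[0.004,0,0,0],[0.004,0,0,0],[0.003,0,0,0],[0.002,0,0,0],[0,0,0,0]]'
```

```text
clock: 3.95
tcp_pos: [0.5651, -0.2184, 0.0365]
eef_rot: [3.14, 0.001, 1.525]
contact_force: [-0.7, -1.3, -0.4]
opening: 0.003
finger_force: 0.3
clock: 4.45
tcp_pos: [0.5651, -0.2057, 0.0354]
eef_rot: [-3.141, -0.0, 1.525]
contact_force: [0.2, -0.3, 0.1]
opening: 0.008
finger_force: 0.0
```

```bash
python3 -m handwheel '[[0.001,0,0,0],[0.001,0,0,0],[0,0,0,0]]'|sed -n '2p;4p'; python3 -m handwheel '[[0.001,0,0,0],[0.001,0,0,0],[0,0,0,0]]'|sed -n '2p;4p'
```

```text
tcp_pos: [0.5652, -0.2042, 0.0355]
contact_force: [-1.2, -0.5, -0.7]
tcp_pos: [0.5655, -0.2041, 0.0359]
contact_force: [-0.4, -8.9, -0.1]
```

```bash
python3 -m handwheel '[[0,0,0,0],[-0.015,0,0,0],[-0.02,0,0,0],[0,0,-0.04,0],[0,0,-0.05,0]]'|sed -n 2p; python3 -m handwheel '[[0,0,-0.05,0],[0.045,0,-0.05,0],[0.045,0,-0.015,0],[0,0,0,0]]' 1 |sed -n 2p
python3 - <<'E'
from h import *
m=manip.camera_model("wrist");i=snap("wrist","w2.png")
for n,P in(("home free end",[.5678-.00275,-.1403-.055,.083]),("stop inner",[.5678+.00275,-.1403+.055,.083])):print(n,proj("wrist",P,m).round(1)-[270,105])
cv2.imwrite("pics/z2.png",cv2.resize(i[105:255,270:370,::-1],None,fx=4,fy=4))
E
```

```text
tcp_pos: [0.5611, -0.2374, 0.123]
tcp_pos: [0.5695, -0.156, 0.2321]
home free end [ 41.2 121.3]
stop inner [41.7  6.4]
```

View pics/z2.png

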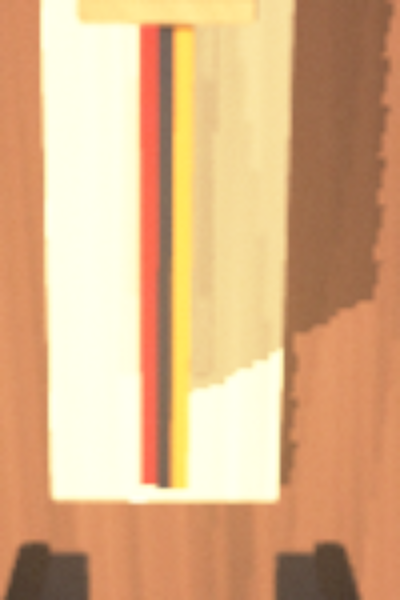

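The picture shows all three plates' free ends level, at about row 487 of the crop, and their other ends against the stop at row 25. Next is the clip.

```bash
python3 -m handwheel '[[0.045,-0.012,0,0],[0.045,-0.012,0,0],[0.045,-0.012,0,0],[0.045,-0.012,0,0],[0.045,-0.012,0,0]]' 1|sed -n 2p; python3 -m handwheel '[[0.045,-0.012,0,0],[0.045,-0.006,0,0],[0.005,0,0,-7.9],[0,0,0,0],[0,0,0,0]]'
```

```text
tcp_pos: [0.5172, 0.0689, 0.2265]
clock: 7.0
tcp_pos: [0.5044, 0.1634, 0.2267]
eef_rot: [-3.14, 0.001, 1.659]
contact_force: [0.8, -0.0, 0.6]
opening: 0.997
finger_force: 0.0
```

```bash
python3 -m handwheel '[[0.003,0.0015,0.04,0],[0,0,0.04,0],[0,0,0.03,0],[0,0,0.02,0],[0,0,0.01,0]]'|sed -n 2,4p; python3 -m handwheel '[[0,0,0.007,0],[0,0,0,0],[0,0,0,0]]'
python3 - <<'E'
from h import *
i=snap("wrist","w3.png");cv2.imwrite("pics/z3.png",i[100:380,130:510,::-1])
E
```

```text
tcp_pos: [0.5042, 0.1657, 0.0849]
eef_rot: [-3.137, 0.001, 1.658]
contact_force: [-0.2, -0.3, 1.1]
clock: 7.8
tcp_pos: [0.5064, 0.1676, 0.0818]
eef_rot: [3.14, -0.0, 1.661]
contact_force: [-1.0, 0.9, 0.1]
opening: 0.997
finger_force: 0.0
```

View pics/z3.png

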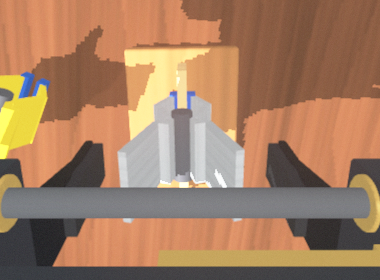

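The picture shows the clip between the open fingers: handles at columns 120 and 240, fingers at 95 and 277. Closing now.

```bash
python3 -m handwheel '[[0,0,0,0],[0,0,0,0],[0,0,0,0],[0,0,0,0],[0,0,0,0]]' 0 20|sed -n 2,6p;  python3 -m handwheel '[[0,0,0,0],[0,0,0,0],[0,0,0,0],[0,0,0,0],[0,0,0,0]]'
```

```text
tcp_pos: [0.5054, 0.1679, 0.0808]
eef_rot: [3.142, -0.0, 1.662]
contact_force: [-0.1, -0.2, 0.0]
opening: 0.628
finger_force: 0.2
clock: 8.85
tcp_pos: [0.5052, 0.1681, 0.083]
eef_rot: [-3.14, -0.0, 1.663]
contact_force: [-8.4, -2.3, 19.3]
opening: 0.333
finger_force: 20.5
```

```bash
python3 -m handwheel '[[0,0,-0.003,0],[0,0,-0.003,0],[0,0,-0.002,0],[0,0,0,0],[0,0,0,0]]' 0 25|sed -n 2,6p
python3 - <<'E'
from h import *
m=manip.camera_model("wrist")
i=snap("wrist","w4.png");a=i[60:340,130:510,::-1];s=manip.read_camera("side")[120:240,190:320,::-1]
b=cv2.resize(s,None,fx=2.3333,fy=2.33333,interpolation=2);cv2.imwrite("pics/z4.png",np.hstack([a,b[:280]]))
E
```

```text
tcp_pos: [0.5053, 0.1678, 0.0884]
eef_rot: [-3.141, 0.0, 1.662]
contact_force: [0.1, 0.2, -0.6]
opening: 0.29
finger_force: 25.0
```

View pics/z4.png

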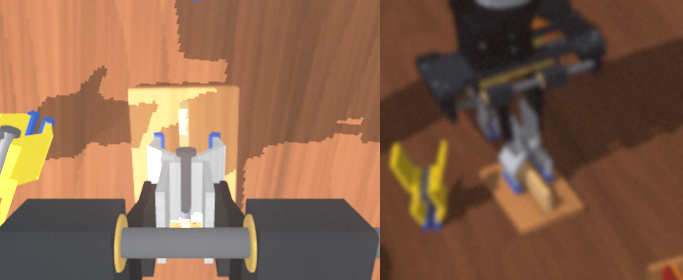

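Fully squeezed: the blue pads are spread either side of the slat, at (158,140) and (213,140) in the crop. Lifting.

```bash
python3 -m handwheel '[[0,0,-0.01,0],[0,0,-0.02,0],[0,0,-0.03,0],[0,0,-0.03,0],[0,0,-0.02,0]]' |sed -n 2,6p;  python3 -m handwheel '[[0,0,-0.01,0],[0,0,0,0],[0,0,0,0],[0,0,0,0],[0,0,0,3]]'|sed -n 2,6p
python3 - <<'E'
from h import *
import pickle
o=manip.get_obs();m=manip.camera_model("wrist");i=snap("wrist","w5.png")
h=cv2.cvtColor(i,cv2.COLOR_RGB2HSV);k=((h[...,0]>108)&(h[...,0]<128)&(h[...,1]>120)&(h[...,2]>60)).astype(np.uint8);k[:60]=0
n,l,s,c=cv2.connectedComponentsWithStats(k)
for j in range(1,n):
    if s[j,4]>20: print(s[j],c[j].round(1))
print(o["tcp_pos"],o["eef_rot"])
for dz in(-.055,-.06,-.064,-.068,-.072):
    print(dz,proj("wrist",o["tcp_pos"]+[-.018,.018,dz],m).round(1),proj("wrist",o["tcp_pos"]+[.018,.018,dz],m).round(1))
E
```

```text
tcp_pos: [0.5064, 0.168, 0.2019]
eef_rot: [3.138, -0.0, 1.662]
contact_force: [0.0, 0.2, -0.5]
opening: 0.292
finger_force: 25.0
tcp_pos: [0.5045, 0.1677, 0.207]
eef_rot: [-3.139, 0.0, 1.609]
contact_force: [-0.4, 0.5, -0.8]
opening: 0.292
finger_force: 25.0
[209 156   6  12  38] [211.2 160.5]
[284 193  10  15  37] [290.8 199.2]
[339 193  10  15  53] [342.5 198.1]
[0.5045377  0.16768301 0.20703315] [-3.13876881e+00  3.92876694e-04  1.60935167e+00]
-0.055 [289.7 195.5] [343.  197.6]
-0.06 [290.3 193.6] [342.5 195.6]
-0.064 [290.7 192.1] [342. 194.]
-0.068 [291.1 190.6] [341.6 192.5]
-0.072 [291.5 189.2] [341.2 191.1]
```

```bash
python3 -m handwheel '[[0,0,0,5],[-0.03,0.008,0,0],[-0.04,0.01,0,0],[-0.04,0.01,0,0],[-0.04,0.01,0,0]]' |sed -n 2,6p;  python3 -m handwheel '[[-0.04,0.01,0,0],[-0.04,0.01,0,0],[-0.04,0.01,0,0],[-0.03,0.01,0,0],[0,0,0,0]]'|sed -n 2,6p;  python3 -m handwheel '[[0,0,0,0],[0,0,0,0],[0,0,0,0]]'|sed -n 2,6p
```

```text
tcp_pos: [0.5357, 0.015, 0.2076]
eef_rot: [-3.14, -0.0, 1.524]
contact_force: [1.5, 0.4, 0.5]
opening: 0.296
finger_force: 25.0
tcp_pos: [0.5688, -0.1394, 0.2073]
eef_rot: [-3.14, 0.001, 1.519]
contact_force: [-0.4, 1.6, -0.8]
opening: 0.298
finger_force: 25.0
tcp_pos: [0.5687, -0.1342, 0.2084]
eef_rot: [-3.141, -0.0, 1.525]
contact_force: [-0.6, -0.4, -0.5]
opening: 0.297
finger_force: 25.0
```

```bash
python3 - <<'E'
from h import *
o=manip.get_obs();m=manip.camera_model("wrist");i=snap("wrist","w6.png")
h=cv2.cvtColor(i,cv2.COLOR_RGB2HSV);k=((h[...,0]>108)&(h[...,0]<128)&(h[...,1]>120)&(h[...,2]>60)).astype(np.uint8);k[:60]=0
n,l,s,c=cv2.connectedComponentsWithStats(k);t=o["tcp_pos"];print(t)
for j in range(1,n):
    if s[j,4]>20: print(s[j],c[j].round(1),ray("wrist",*c[j],t[2]-.06,m).round(4))
cv2.imwrite("pics/z6.png",cv2.resize(i[80:280,200:440,::-1],None,fx=3,fy=3))
E
```

```text
[ 0.5686755  -0.13423265  0.20835671]
[339 195   6  13  30] [340.6 200.6] [ 0.5871 -0.1214  0.1484]
[291 196   3  12  23] [292.4 201.2] [ 0.5537 -0.1203  0.1484]
```

View pics/z6.png

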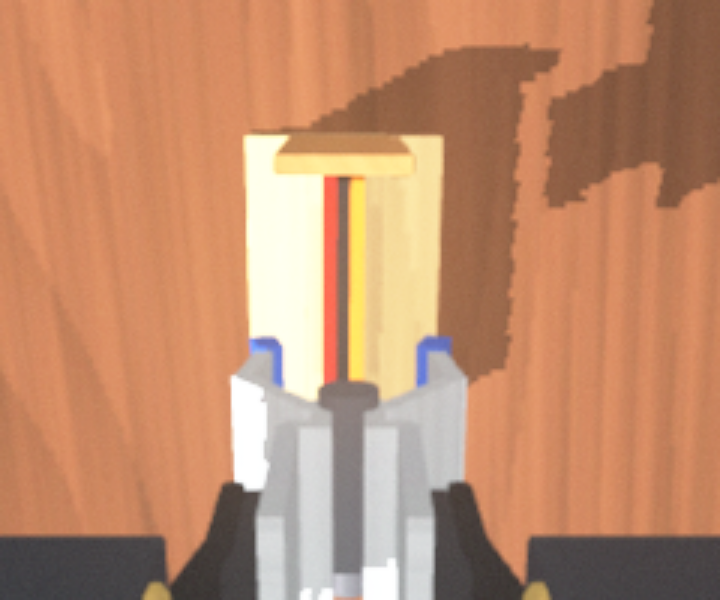

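The picture shows the gaping clip squarely over the plates: pads at (265,360) and (434,360), plates centred at 344. Only about 1.5 mm of correction is needed, so I'm lowering it.

```bash
python3 -m handwheel '[[-0.003,-0.0015,0,0],[0,0,0.02,0],[0,0,0.02,0],[0,0,0.01,0],[0,0,0,0]]' |sed -n 2,6p;  python3 -m handwheel '[[0,0,0.01,0],[0,0,0.01,0],[0,0,0.009,0],[0,0,0,0],[0,0,0,0]]'|sed -n 2,6p
python3 - <<'E'
from h import *
t=manip.get_obs()["tcp_pos"];m=manip.camera_model("wrist");i=manip.read_camera("wrist")
h=cv2.cvtColor(i,cv2.COLOR_RGB2HSV);k=((h[...,0]>108)&(h[...,0]<128)&(h[...,1]>120)&(h[...,2]>60)).astype(np.uint8);k[:60]=0
n,l,s,c=cv2.connectedComponentsWithStats(k);print(t)
for j in range(1,n):
    if s[j,4]>15: print(c[j].round(1),ray("wrist",*c[j],t[2]-.06,m).round(4))
a=cv2.resize(i[100:250,240:400,::-1],None,fx=2.5,fy=2.5);b=cv2.resize(manip.read_camera("side")[200:320,270:375,::-1],None,fx=3.125,fy=3.125,interpolation=2)
cv2.imwrite("pics/z7.png",np.hstack([a,b]))
E
```

```text
tcp_pos: [0.5661, -0.1378, 0.1569]
eef_rot: [-3.138, -0.001, 1.523]
contact_force: [-0.1, -0.1, -0.8]
opening: 0.293
finger_force: 25.0
tcp_pos: [0.5672, -0.1384, 0.1294]
eef_rot: [-3.141, -0.0, 1.523]
contact_force: [0.4, -0.2, -0.5]
opening: 0.294
finger_force: 25.0
[ 0.56716956 -0.13841436  0.1294259 ]
[342.5 197.9] [ 0.5869 -0.1237  0.0694]
[292.5 201.8] [ 0.5522 -0.1249  0.0694]
```

View pics/z7.png

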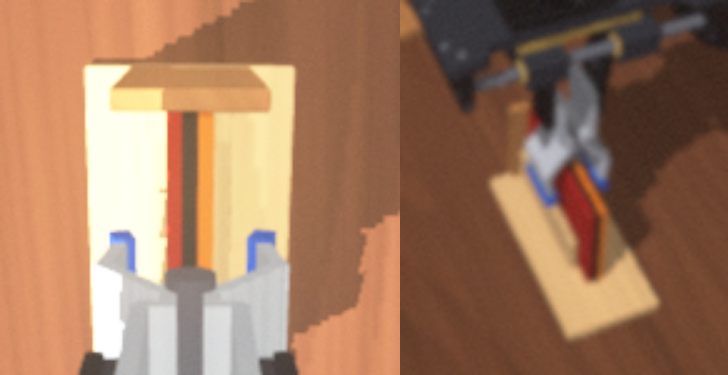

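```bash
python3 - <<'E'
from h import *
for z in(.045,.055,.06,.065,.075): print(z,[((proj("side",[.549,y,z])-[270,200])*3.125+[400,0]).round(0).tolist() for y in(-.158,-.122)])
E
```

```text
0.045 [[551.0, 219.0], [529.0, 183.0]]
0.055 [[551.0, 210.0], [529.0, 174.0]]
0.06 [[551.0, 206.0], [529.0, 170.0]]
0.065 [[551.0, 201.0], [529.0, 165.0]]
0.075 [[552.0, 192.0], [530.0, 156.0]]
```

Final view: the pads sit at (122,250) and (261,250), clear of the plates on both sides. The side view puts the tips at z of about 0.06, within the 0.045 to 0.078 range.

```bash
python3 -c "
from plant import manip
print(manip.hand_in())"
```

```text
the job is handed in; nothing more can be done
None
```

I handed the job in, though the hand-in returned no verdict. The three plates are home against the stop, and the clip is held squeezed open over the middle of their top edge, with its tips about 20 mm below the edge and clear of plates and stand.

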